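# Clamp a square tube in the welding jig with the cam key

### The arm

A 7-joint arm with a two-finger parallel gripper is mounted at the origin on a cart in front of the work surface, level with it; the furniture and walls round the work are solid. World frame = base frame: x ahead of the robot, y to its left, z up, the work surface at z = 0. Lengths are in m, angles in rad, forces in N, time in s.
With the tool pointing down it reaches from about 0.425 to 0.925 m from the base axis. Payload 6.8 kg.
Tool frame: the origin (TCP) lies between the finger pads; the fingertips stand 22 mm ahead of it and the grasp point (between the pads) lies 3 mm ahead of it; z points along the fingers, y is the line along which they close (so a half turn about z gives the same grasp; the last joint's range is limited). The gripper opens to 85 mm and grips with 20 to 120 N. Pads are 22 mm wide; open, the fingers measure 114 mm over their backs; the gripper's body (76 mm by 85 mm) begins 54 mm behind the grasp point. The pads swing forward as they close: fully open they stand 13 mm farther back than shut.
Start: joints at [-1.38, 0.477, 0.022, 1.555, -0.011, 1.109, -0.083], TCP at [0.199, 0.645, 0.253] pointing down, gripper open.
Joint ranges: [-2.96, 2.96], [-0.34, 2.1], [-1.41, 1.46], [0.24, 2.44], [-1.37, 4.51], [0.17, 1.92], [-2.96, 2.96]. Speed limits (rad/s): [2.39, 2.39, 3.14, 3.14, 3.14, 3.14, 3.14].

### API

Orientations are given as a unit quaternion [w, x, y, z].
In Python, from station import bot gives the robot as it stands.
- The arm moves only by the tool servo_tool, never from a script. Its argument "motion" is a list that holds one entry, the list of rows, each a list of 5 numbers: the opening, from 0 (shut) to 1 (fully open), then the shift along the world's x, y, z each as a share of 0.04 m, from -1 to 1, then the turn about the world's z as a share of 0.12 rad, from -1 to 1. A call has 1 to 20 rows; each row shifts and turns the commanded pose from where the row before left it; what a row does not reach is not made up. A row lasts 1/10 s, in which the tool goes at most 50 mm and 8.59 degrees, less where a joint would pass 70% of its speed; a pose out of reach is approached as far as the arm can. A call with a number of a shift or a turn outside -1 to 1 is refused whole. A call with a gripper value outside its range is refused whole. The fingers move at their own pace and stop on an object; "newtons" is the grip in N (left out, the last holds). Time passes only in rows, so rows that do not move let the fingers close. It gives the time, the measured TCP pose, the force, the opening and the grip force at its end, in the units of the state.
- bot.get_obs(): the state, without advancing time (a new reading comes with each control period).
- bot.read_camera(name): name is "scene" or "top" or "wrist"; returns (picture, depth): 384x512x3 uint8, red, green, blue; 384x512 float32, m along the optical axis (not along the pixel's ray), 0 where there is no reading.
- bot.get_calibration(name): a dict with "fovy" (degrees; the focal length in pixels is half the picture's height over the tangent of half this angle, whatever the lens; pixels are square), "cx", "cy" (the principal point, pixels), "view" (4x4, takes a point from world to camera coordinates). Camera axes: x right, y down, z forward; pixel columns grow to the right and rows downward; lengths in m; the calibration is good to about 2 mm. A picture is of the moment at which its call begins: read the wrist's pose just before it. get_calibration takes no time and is no camera call; for the wrist camera it gives the pose at the moment of the call.
- bot.hand_in(): hands the job in; it is judged then, once.
The state is a dict: "t": time; "q": joint angles; "joint_vel": joint speeds; "joint_torque": joint torques, N m; "eef_pos": TCP position; "tool_rot": TCP orientation; "contact_force": force on the tool from outside, world axes, zero at the start; "torque": the same for the moment, N m; "gripper_width": opening from 0.0 (shut) to 1.0 (fully open); "grasp_force": force on a finger pad.
Only numpy, scipy, OpenCV 4.12 (cv2) and the standard library are available. Lean on these libraries where they do the work, as an engineer would, in place of code of your own. Each camera call takes 0.05 s, during which the arm holds its last target. There are 200 camera calls.

### The job

Get the square tube ready for welding in the jig: slide it along until its end is against the end stop, then put the T-key all the way into the square socket of the cam and turn it clockwise until the cam holds the tube firmly against the long fence; stop when you feel it tighten and do not force it. Then pull the key out and stand it back in its holder. Leave the other things on the table where they are.

Things in the scene. Friction and masses are not known exactly. Their poses are not given: they have to be found in the camera images.
- jig: dark drilled steel fixture plate, 160 (its x) x 220 (its y) x 15 mm, fixed. Origin: centre of its underside; z up.
- cam_socket (a point): centre of the mouth of the cam's square socket (16 mm wide, 24 mm deep, no chamfer), on the cam's pivot axis in the top of its round head (diameter 43 mm), 61 mm above the table; axes as the jig's. The socket's angle is random and not reported: look, or press the key down lightly (5 N) and turn it in steps until it drops in; within 8 degrees of the flats will do.
- cam_pivot (a point): on the cam's pivot, at the plate's top (jig x = -45, y = 0 mm). Disc of radius 28 mm, 22 mm high, 9 mm off centre. Clockwise from above its thick side swings to the jig's +x and pushes the tube. It stays where left; free, it takes 0.1 to 0.2 N m; it tightens after 0.5 to 2.2 rad of key turn, play included; there torque climbs fast: 0.4 to 0.6 N m at the key clamps well (under 5 N is too little).
- fence: bright steel L-shaped fence, 38 mm high, bolted on the plate (its place varies by some mm), fixed. Origin: inner corner of the L at the plate's top, 15 mm above the table. The long fence's face is its plane x = 0, from y = 0 to 128 mm; the end stop's face is its plane y = 0, from x = -36 mm to 0. The tube belongs in the quarter x < 0, y > 0.
- tube: dark square tube offcut, 30 (its x) x 90 (its y) x 30 mm, about 0.22 kg, lying loose on the plate between cam and fence. Origin: centre of its underside. At the start its end is 10 to 20 mm short of the end stop and its side 1 to 3 mm off the fence. Home in the corner, its origin is at x = -15, y = 45 mm of the fence's frame.
- key: steel T-key, 114 mm high, about 0.3 kg, upright in its holder. Origin: lower tip of its drive, on its axis; z up the shank. Square drive 14 mm wide, 30 mm long, tapered to 8 mm over the lowest 5 mm, flats facing the key's x and y; collar of diameter 32 mm at z = 30 to 36; shank of diameter 14; crossbar along x, 110 mm long, 14 mm square, at z = 100 to 114, ends red.
- key_bar (a point): centre of the key's crossbar, 107 mm above the key's tip; axes as the key's.
- holder: key holder: upright blue pipe stub, outer diameter 32 mm, bore 22 mm, on a fixed steel foot 80 x 80 x 10 mm. Origin: centre of its underside, on the bore's axis. Its rim is 62 mm above the table; the key's collar rests on it at any yaw, and the key's tip then stands 32 mm above the table.
- bolt_tin: round tin of bolts, diameter 68 mm, 50 mm high; a bystander. Origin: centre of its underside.
- steel_mug: grey steel mug, 90 mm high; a bystander. Origin: centre of its underside.
- combo_square: combination square lying flat, 305 mm long; a bystander. Origin: centre of its underside.
- tape_measure: black tape measure, 62 mm high; a bystander. Origin: centre of its underside.
- spray_can: blue spray can with red cap, diameter 67 mm, 200 mm high; a bystander. Origin: centre of its underside.
There are look-alikes about, which are no part of the job. What is shaped like the key but brown is not meant.

How it is judged:
On the way, in this order (a step that is already met when the one before it is completed fails the run):
1. the tube's end is against the end stop (y of tube in the frame of fence below 0.0485 m), for 0.2 s.
2. the key is down in the cam's socket (horizontal distance between key and cam_socket below 0.005 m and z of key in the frame of cam_socket below -0.017 m and angle between key's own z axis and vertical below 0.15 rad), for 0.2 s.
3. with the key in the socket, the cam presses the tube against the fence with more than 5 N (all of step 2 and contact force between tube and fence above 5 N), for 0.3 s.
At the end, for the whole second after the job is handed in: The tube lies flat in the corner, within 2.5 mm of the fence and 3.5 mm of the end stop and 2 degrees of parallel, pressed on the fence with over 5 N; the key stands upright (6 degrees) in its holder, within 8 mm of its axis, collar within 4 mm of the rim; both at rest (contact force between tube and fence above 5 N and x of tube in the frame of fence above -0.0175 m and y of tube in the frame of fence below 0.0485 m and angle between the y axis of tube and the y axis of fence, either way round below 0.035 rad and angle between tube's own z axis and vertical below 0.05 rad and horizontal distance between key and holder below 0.008 m and z of key in the frame of holder below 0.036 m and angle between key's own z axis and vertical below 0.1 rad and linear speed of each of key, tube below 0.02 m/s); the robot touches nothing.
It fails at once if the tube is crushed (more than 90 N between tube and fence) (contact force between tube and fence above 90 N).
It fails at once if one of the other things is moved more than 30 mm (distance of any of bolt_tin, steel_mug, combo_square, tape_measure, spray_can from where it was at the start of the episode above 0.03 m).
It also fails if it takes over 72 s, if anything falls off the work surface, if the arm or the gripper's body presses on something with over 40 N, if the wrist force passes 120 N, or if a joint passes its speed limit or range.

## Working session

There is one attempt and no reset: what is moved stays moved. The work goes in short steps, Python scripts to look and compute and a tool call to move; the robot and the scene stay as the last step left them, time stands still between calls to the robot, and variables do not carry over. Pictures are saved under pics/ and viewed, at most 10 in all, crops included, and the job is handed in when it is done.

Besides the shell and the picture viewer there is one more tool, called after "Emit:" as name([rows], argument=value, ...), one row to a line, values as JSON. servo_tool: Moves the arm, as the interface text tells. Shift numbers are shares of 0.04 m and turn numbers shares of 0.12 rad, none past 1 either way. Its arguments: {"type":"object","properties":{"motion":{"type":"array"},"newtons":{"type":"number"}},"required":["motion"]}

```bash
mkdir -p pics; cat > h.py <<'E'
import numpy as np, cv2
from station import bot
def cam(n):
    c=bot.get_calibration(n); im,d=bot.read_camera(n); return im,d,c
def foc(c,im): return im.shape[0]/2/np.tan(np.radians(c['fovy'])/2)
def cloud(im,d,c):
    f=foc(c,im); v,u=np.mgrid[:im.shape[0],:im.shape[1]]
    P=np.stack([(u-c['cx'])/f*d,(v-c['cy'])/f*d,d],-1)
    T=np.linalg.inv(np.array(c['view'])); W=P@T[:3,:3].T+T[:3,3]; W[d<=0]=np.nan; return W
def ray(u,v,z,im,c):
    f=foc(c,im);T=np.linalg.inv(np.array(c['view']))
    r=T[:3,:3]@np.array([(u-c['cx'])/f,(v-c['cy'])/f,1]);o=T[:3,3]
    return o+r*(z-o[2])/r[2]
E
python3 - <<'E'
from h import *
for n in ('top','scene'):
    im,d,c=cam(n); np.savez(f'{n}.npz',im=im,d=d,W=cloud(im,d,c)); print(n,c)
    cv2.imwrite(f'pics/{n}0.png',cv2.resize(im[...,::-1],(768,576),interpolation=cv2.INTER_CUBIC))
print(bot.get_obs())
E
```

```text
top {'fovy': 54.96516579260982, 'cx': 249.67929653394378, 'cy': 191.55717330890278, 'view': array([[-0.0034491 , -0.99997675, -0.00588223,  0.01833254],
       [-0.9975083 ,  0.00385497, -0.07044379,  0.5561929 ],
       [ 0.07046483,  0.0056246 , -0.99749841,  1.36344591],
       [ 0.        ,  0.        ,  0.        ,  1.        ]])}
scene {'fovy': 45.54511088102857, 'cx': 255.07377450063044, 'cy': 184.29936236102122, 'view': array([[ 0.52407653, -0.85153656, -0.01514196, -0.28923714],
       [-0.56559103, -0.33468936, -0.75371733,  0.42675298],
       [ 0.63675001,  0.40356972, -0.65702428,  1.09968172],
       [ 0.        ,  0.        ,  0.        ,  1.        ]])}
{'t': 0.1, 'q': array([-1.38007283,  0.47769776,  0.02233492,  1.55633519, -0.01152177,
        1.10930822, -0.08308228]), 'joint_vel': array([ 0.00029787, -0.00177683, -0.00132341, -0.00218732, -0.00024363,
        0.00052531,  0.00076906]), 'joint_torque': array([ 4.70417377e-03, -5.97763181e+01,  1.61366232e+00, -2.81954974e+01,
        1.27592884e-02,  5.00627721e-03, -2.98900761e-05]), 'eef_pos': array([0.1985696 , 0.64461638, 0.25244329]), 'tool_rot': array([-7.39505900e-05,  1.48839060e-01,  9.88861101e-01, -8.07056389e-04]), 'contact_force': array([ 0.46185376, -0.26142715, -0.88574545]), 'torque': array([-0.00561328,  0.01146609,  0.02909293]), 'grasp_force': 0.0, 'gripper_width': 1.0026081882058586}
```

View pics/top0.png

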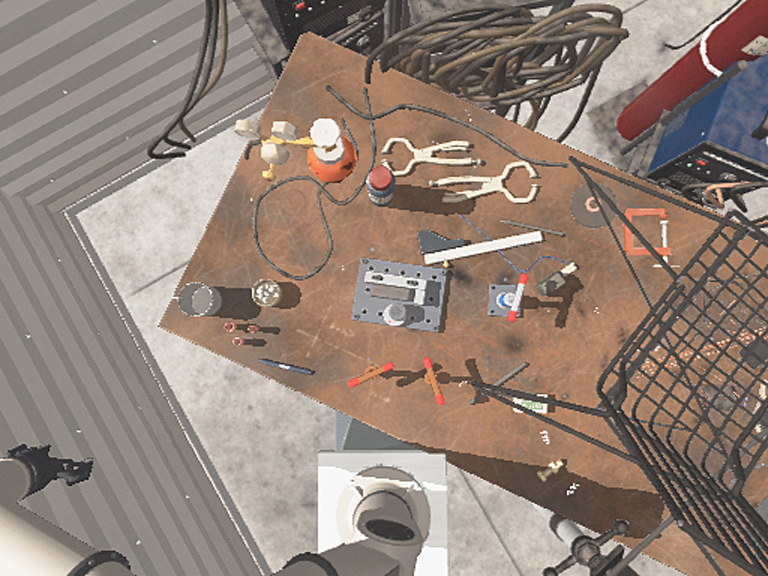

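View pics/scene0.png

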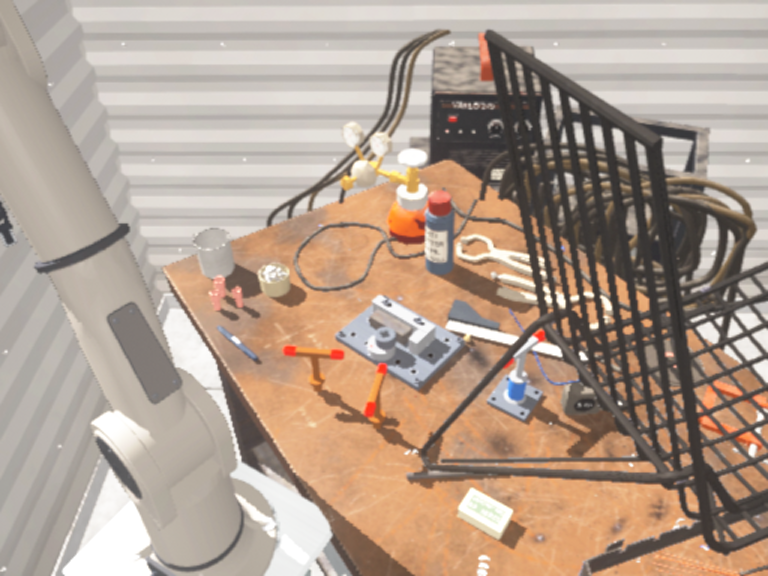

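The top view shows three T-shapes. One is steel with red ends at (518,297), standing in the blue holder. The other two are brown, at (372,375) and (432,380). The steel one fits the description. The jig is at (400,295), with its cam head at (396,315). I'll confirm with an enlarged crop and measure.

```bash
python3 - <<'E'
from h import *
z=np.load('top.npz');im,W=z['im'],z['W']
cv2.imwrite('pics/crop1.png',cv2.resize(im[160:230,225:400][...,::-1],(800,320),interpolation=cv2.INTER_CUBIC))
def box(mask,lab):
    P=W[mask];P=P[~np.isnan(P[:,0])];print(lab,len(P),np.round(np.median(P,0),3),np.round(np.percentile(P,3,0),3),np.round(np.percentile(P,97,0),3))
def sub(r0,r1,c0,c1):
    m=np.zeros(im.shape[:2],bool);m[r0:r1,c0:c1]=1;return m
hgt=W[...,2]
box(sub(170,225,235,300)&(hgt>.01)&(hgt<.025),'plate')
box(sub(170,225,235,300)&(hgt>.055)&(hgt<.07),'head')
box(sub(170,225,235,300)&(hgt>.048)&(hgt<.057),'fence')
box(sub(170,225,235,300)&(hgt>.04)&(hgt<.048),'tube')
box(sub(170,225,320,360)&(hgt>.12),'keybar')
hsv=cv2.cvtColor(im,cv2.COLOR_RGB2HSV)
red=((hsv[...,0]<8)|(hsv[...,0]>172))&(hsv[...,1]>150)&(hsv[...,2]>120)
n,l,s,ce=cv2.connectedComponentsWithStats((red&sub(170,280,220,370)).astype(np.uint8))
for i in range(1,n):
    if s[i,4]>4: box(l==i,('red',ce[i].round(1)))
# high things near workspace
m=(hgt>.1)&(W[...,0]>.3)&(W[...,0]<.9)&(W[...,1]<.3)&(W[...,1]>-.6)
for y in np.arange(-.5,.3,.05):
    k=m&(abs(W[...,1]-y)<.025)
    if k.any(): print('y',round(y,2),k.sum(),'x',np.round([W[k][:,0].min(),W[k][:,0].max()],2),'zmax',W[k][:,2].max().round(2))
E
```

```text
plate 1723 [ 0.532 -0.067  0.016] [ 0.461 -0.151  0.011] [0.627 0.06  0.021]
head 213 [ 0.544 -0.039  0.059] [ 0.479 -0.098  0.055] [0.585 0.028 0.066]
fence 328 [ 0.567 -0.043  0.053] [ 0.515 -0.102  0.048] [0.589 0.037 0.057]
tube 187 [ 0.545 -0.022  0.044] [ 0.479 -0.078  0.04 ] [0.567 0.022 0.048]
keybar 157 [ 0.524 -0.307  0.145] [ 0.477 -0.326  0.134] [ 0.575 -0.288  0.151]
('red', array([348.5, 185.2])) 30 [ 0.568 -0.321  0.146] [ 0.558 -0.33   0.14 ] [ 0.576 -0.313  0.151]
('red', array([340.9, 210.5])) 34 [ 0.482 -0.293  0.145] [ 0.471 -0.332 -0.003] [ 0.491 -0.286  0.149]
('red', array([284.6, 241.5])) 31 [ 0.377 -0.105  0.115] [ 0.364 -0.113  0.109] [ 0.388 -0.096  0.121]
('red', array([258.2, 244.1])) 33 [ 0.368 -0.012  0.115] [ 0.357 -0.023  0.009] [ 0.375 -0.002  0.119]
('red', array([235.4, 254.8])) 32 [0.331 0.067 0.114] [ 0.315  0.056 -0.   ] [0.34  0.078 0.119]
('red', array([292.8, 266. ])) 33 [ 0.292 -0.133  0.115] [ 0.271 -0.152 -0.001] [ 0.303 -0.125  0.12 ]
y -0.5 742 x [0.3  0.81] zmax 0.37
y -0.45 369 x [0.3  0.46] zmax 0.41
y -0.4 310 x [0.3  0.39] zmax 0.48
y -0.35 283 x [0.3  0.58] zmax 0.59
y -0.3 259 x [0.31 0.58] zmax 0.3
y -0.25 48 x [0.31 0.33] zmax 0.18
y -0.15 20 x [0.3  0.33] zmax 0.12
y -0.1 96 x [0.3  0.39] zmax 0.12
y -0.05 13 x [0.78 0.8 ] zmax 0.16
y -0.0 364 x [0.34 0.81] zmax 0.21
y 0.05 101 x [0.32 0.81] zmax 0.2
y 0.1 254 x [0.33 0.9 ] zmax 0.22
y 0.15 231 x [0.85 0.9 ] zmax 0.22
y 0.2 241 x [0.84 0.9 ] zmax 0.25
y 0.25 393 x [0.8 0.9] zmax 0.25
```

View pics/crop1.png

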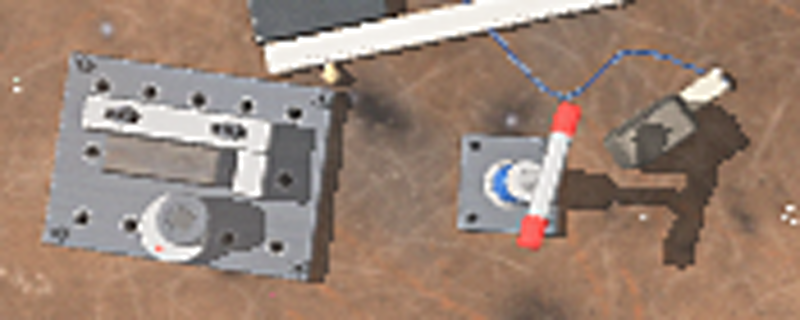

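The crop confirms it: the steel key with red ends stands in the blue holder, crossbar from (530,235) to (567,115). The jig lies at left with the end stop toward -y, yawed about -7°. I'll move above the jig for a wrist view.

Emit:
servo_tool([
  [[0,0.46,-0.9,0.07,0.08],[0,0.46,-0.9,0.07,0.08],[0,0.46,-0.9,0.07,0.08],[0,0.46,-0.9,0.07,0.08],[0,0.46,-0.9,0.07,0.08],[0,0.46,-0.9,0.07,0.08],[0,0.46,-0.9,0.07,0.08],[0,0.46,-0.9,0.07,0.08],[0,0.46,-0.9,0.07,0.08],[0,0.46,-0.9,0.07,0.08],[0,0.46,-0.9,0.07,0.08],[0,0.46,-0.9,0.07,0.08],[0,0.46,-0.9,0.07,0.08],[0,0.46,-0.9,0.07,0.08],[0,0.46,-0.9,0.07,0.08],[0,0.46,-0.9,0.07,0.08],[0,0.46,-0.9,0.07,0.08],[0,0.46,-0.9,0.07,0.08],[0,0,0,0,0],[0,0,0,0,0]],
], newtons=60)

```text
t: 2.1
eef_pos: [0.5298, -0.0037, 0.3033]
tool_rot: [-0.0, 0.064, 0.998, -0.0]
contact_force: [-0.8, 1.1, -0.1]
gripper_width: 0.001
grasp_force: 0.0
```

```bash
python3 - <<'E'
from h import *
o=bot.get_obs();print(o['t'],o['eef_pos'],o['q'],o['tool_rot'])
im,d,c=cam('wrist');W=cloud(im,d,c);np.savez('w1.npz',im=im,d=d,W=W,T=c['view'],k=[c['fovy'],c['cx'],c['cy']]);print(c)
cv2.imwrite('pics/w1.png',cv2.resize(im[...,::-1],(768,576),interpolation=cv2.INTER_CUBIC))
E
```

```text
2.1 [ 0.52975721 -0.00368548  0.30332122] [-0.48709093  0.19380428  0.43845634  1.86416516 -0.0915266   1.10409519
  1.42784924] [-4.10524477e-04  6.41733127e-02  9.97938677e-01 -1.20053855e-04]
{'fovy': 58.151109462138315, 'cx': 252.14852696278788, 'cy': 195.3698979523291, 'view': array([[ 0.12819512,  0.99174846, -0.00100316, -0.06325321],
       [ 0.95209312, -0.1227859 ,  0.28007555, -0.55477693],
       [ 0.27764132, -0.03685942, -0.95997744,  0.27939945],
       [ 0.        ,  0.        ,  0.        ,  1.        ]])}
```

View pics/w1.png

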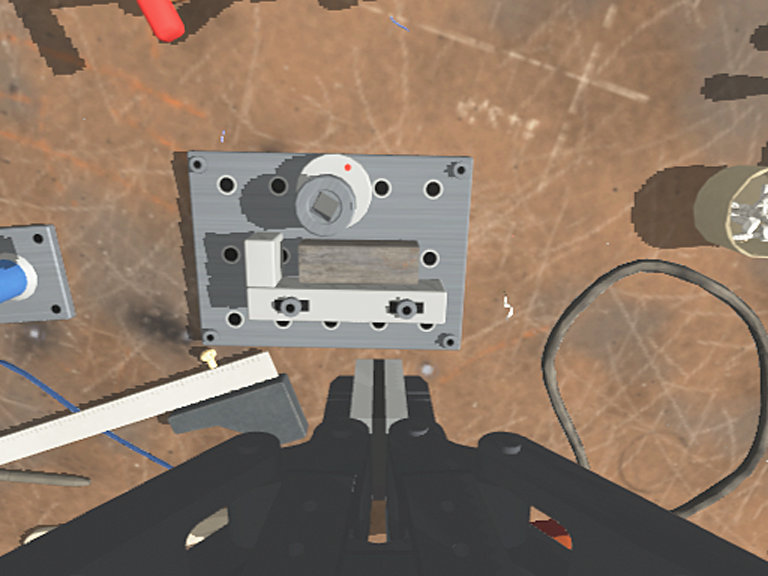

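The wrist view (768x576) shows the tube at (300–418, 241–283) and the end stop block's right face at x≈282. The cam head is at (325,206) with a rotated square socket, and the fence bar's inner edge is at y≈285. Next I'll measure these with depth masks and ray casts.

```bash
python3 - <<'E'
from h import *
z=np.load('w1.npz');im,W,d=z['im'],z['W'],z['d'];c=dict(view=z['T'],fovy=z['k'][0],cx=z['k'][1],cy=z['k'][2])
h=W[...,2];R=np.zeros(h.shape,bool);R[95:235,120:320]=1
def rect(m,zz,lab):
    n,l,s,_=cv2.connectedComponentsWithStats((m&R).astype(np.uint8));i=1+np.argmax(s[1:,4])
    ct=max(cv2.findContours((l==i).astype(np.uint8),cv2.RETR_EXTERNAL,cv2.CHAIN_APPROX_NONE)[0],key=cv2.contourArea)
    p=np.array([ray(u,v,zz,im,c)[:2] for u,v in ct[:,0]],np.float32)
    (cx,cy),(a,b),ang=cv2.minAreaRect(p*1000);print(lab,s[i,4],'z',np.nanmedian(h[l==i]).round(4),'c',np.round([cx,cy],1),'size',np.round([a,b],1),'ang',round(ang,1));return p
rect((h>.010)&(h<.07),.015,'plate')
rect((h>.0405)&(h<.0485),.045,'tube')
rect((h>.050)&(h<.0565),.053,'fence')
p=rect((h>.0585)&(h<.066),.061,'head');print(cv2.minEnclosingCircle(p*1000))
# scan heights along a line across stop gap and fence gap: 512 px coords
for v in (166,174,182): print('row',v,[(u,round(float(W[v,u,1]*1000),1),round(float(h[v,u]*1000))) for u in range(180,206,2)])
# blue pipe / key positions from wrist unavailable
g=cv2.cvtColor(im,cv2.COLOR_RGB2GRAY)
cr=im[108:168,186:256];cv2.imwrite('pics/sock.png',cv2.resize(cr[...,::-1],(700,600),interpolation=cv2.INTER_CUBIC))
print(ray(325/1.5,206/1.5,.061,im,c))
E
```

```text
plate 23427 z 0.0155 c [540.6 -44.9] size [218.5 159.3] ang 81.5
tube 2348 z 0.0445 c [544.4 -30.7] size [149.7  37.2] ang 79.3
fence 3241 z 0.0526 c [554.8 -31.8] size [149.1  61.3] ang 81.4
head 1038 z 0.0604 c [496.2 -38.3] size [41.8 41.4] ang 82.6
((496.4704284667969, -38.34828186035156), 21.260684967041016)
row 166 [(180, -83.2, 53), (182, -80.9, 53), (184, -81.0, 43), (186, -81.4, 31), (188, -81.5, 20), (190, -80.3, 15), (192, -78.1, 14), (194, -75.4, 15), (196, -72.7, 17), (198, -70.6, 15), (200, -63.1, 44), (202, -61.0, 43), (204, -58.5, 45)]
row 174 [(180, -85.2, 51), (182, -82.7, 53), (184, -82.3, 45), (186, -82.8, 33), (188, -83.4, 20), (190, -81.8, 16), (192, -79.7, 14), (194, -77.2, 15), (196, -74.9, 14), (198, -72.4, 15), (200, -64.4, 45), (202, -62.6, 43), (204, -60.0, 45)]
row 182 [(180, -86.6, 53), (182, -84.3, 53), (184, -83.6, 47), (186, -84.1, 34), (188, -85.2, 19), (190, -83.8, 15), (192, -81.2, 16), (194, -79.1, 14), (196, -76.6, 14), (198, -74.3, 14), (200, -66.1, 45), (202, -63.8, 45), (204, -61.5, 45)]
[ 0.49633905 -0.03761963  0.061     ]
```

View pics/sock.png

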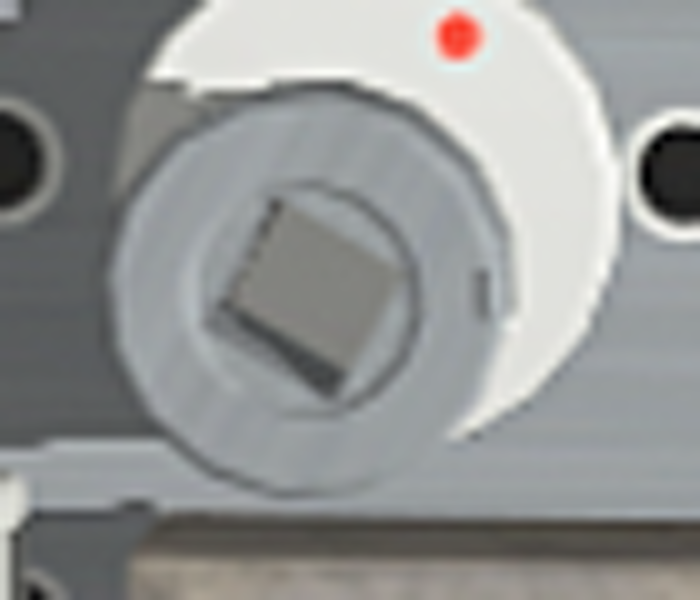

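The crop shows the socket square's corners at about (276,191), (407,270), (340,400) and (206,320). It is about 30° off in the image.

```bash
python3 - <<'E'
from h import *
z=np.load('w1.npz');im,W,d=z['im'],z['W'],z['d'];c=dict(view=z['T'],fovy=z['k'][0],cx=z['k'][1],cy=z['k'][2]);h=W[...,2]
P=np.array([ray(186+u/10-.5,108+v/10-.5,.061,im,c)[:2] for u,v in [(276,191),(407,270),(340,400),(206,320)]])*1000
print('sock c',P.mean(0),'sides',np.linalg.norm(P-np.roll(P,-1,0),axis=1),'edge deg',[np.degrees(np.arctan2(*(b-a)[::-1])) % 90 for a,b in zip(P,np.roll(P,-1,0))])
a=np.radians(-8.5);Rj=np.array([[np.cos(a),-np.sin(a)],[np.sin(a),np.cos(a)]])
J=((W[...,:2]*1000-[540.6,-44.9])@Rj)
R=np.zeros(h.shape,bool);R[150:195,170:320]=1
t=R&(h>.040)&(h<.049)&(J[...,0]<20)
t=cv2.morphologyEx(t.astype(np.uint8),cv2.MORPH_OPEN,np.ones((5,5)))>0
print('tube jig pct',np.percentile(J[t],[1,50,99],axis=0).round(1))
n,l,s,_=cv2.connectedComponentsWithStats(t.astype(np.uint8));i=1+np.argmax(s[1:,4]);
ct=cv2.findContours((l==i).astype(np.uint8),0,1)[0][0];p=J[l==i];r=cv2.minAreaRect(p.astype(np.float32));print(r)
f=R&(h>.050)&(h<.056)
for y in (-20,0,20,40): k=f&(abs(J[...,1]-y)<5);print('fence inner x at',y,np.percentile(J[k][:,0],1).round(1))
for x in (0,5,10): k=f&(abs(J[...,0]-x)<3)&(J[...,1]<-20);print('stop face y',x,np.percentile(J[k][:,1],[1,99]).round(1))
k=f;print('fence end y',np.percentile(J[k][:,1],99.5))
def w(x,y): return (Rj@np.array([x,y])+[540.6,-44.9]).round(1)
for q in [(0,60),(0,80)]: print(q,w(*q))
print('jig x,y dirs',Rj.T.round(3))
# holder: blue in top
z=np.load('top.npz');im,W=z['im'],z['W'];hs=cv2.cvtColor(im,cv2.COLOR_RGB2HSV);b=(abs(hs[...,0].astype(int)-108)<12)&(hs[...,1]>120);b[:170]=0;b[230:]=0;b[:,:315]=0;b[:,360:]=0
b&=(W[...,2]>.055)&(W[...,2]<.07);print('pipe rim',b.sum(),np.median(W[b],0))
hh=W[...,2];m=np.zeros(hh.shape,bool);m[180:220,300:365]=1;m&=(hh>.006)&(hh<.014);print('foot',cv2.minAreaRect((W[m][:,:2]*1000).astype(np.float32)))
m=np.zeros(hh.shape,bool);m[170:230,320:370]=1;m&=(hh>.135);print('bar',cv2.minAreaRect((W[m][:,:2]*1000).astype(np.float32)))
E
```

```text
sock c [496.01268688 -38.03050615] sides [15.62891751 15.39674531 16.11649188 15.3549788 ] edge deg [np.float64(51.464089377897885), np.float64(54.209839660607585), np.float64(51.37120989598452), np.float64(52.39703309765764)]
tube jig pct [[-14.  -20.3]
 [ -0.3  23.7]
 [ 14.9  67.7]]
((0.7377004623413086, 23.492650985717773), (90.21837615966797, 30.241912841796875), 89.99093627929688)
fence inner x at -20 17.3
fence inner x at 0 17.1
fence inner x at 20 17.4
fence inner x at 40 17.1
stop face y 0 [-52.2 -38. ]
stop face y 5 [-52.2 -38. ]
stop face y 10 [-52.4 -38.2]
fence end y 81.90400521224906
(0, 60) [549.5  14.4]
(0, 80) [552.4  34.2]
jig x,y dirs [[ 0.989 -0.148]
 [ 0.148  0.989]]
pipe rim 4 [ 0.52328602 -0.29522678  0.05983983]
foot ((526.2852172851562, -292.42926025390625), (236.75259399414062, 147.272705078125), 89.86753845214844)
bar ((524.6527709960938, -307.7392883300781), (15.433064460754395, 110.07215118408203), 71.69234466552734)
```

Emit:
servo_tool([
  [[0,0.3,0.69,0,-0.08],[0,0.3,0.69,0,-0.08],[0,0,0,-0.9,0],[0,0,0,-0.9,0],[0,0,0,-0.9,0],[0,0,0,-0.9,0],[0,0,0,-0.9,0],[0,0,0,-0.9,0],[0,0,0,-0.88,0],[0,0,0,0,0],[0,0,0,0,0]],
])

```text
t: 3.25
eef_pos: [0.5533, 0.0534, 0.0527]
tool_rot: [-0.001, 0.072, 0.997, 0.0]
contact_force: [0.3, -0.1, -0.4]
gripper_width: 0.002
grasp_force: 0.0
```

Emit:
servo_tool([
  [[0,-0.03,-0.2,0,0],[0,-0.03,-0.2,0,0],[0,-0.03,-0.2,0,0],[0,-0.015,-0.1,0,0],[0,-0.015,-0.1,0,0],[0,0,0,0,0]],
])

```text
t: 3.85
eef_pos: [0.5496, 0.0205, 0.053]
tool_rot: [0.001, 0.073, 0.997, 0.0]
contact_force: [1.3, 2.3, 1.2]
gripper_width: 0.0
grasp_force: 1.5
```

Emit:
servo_tool([
  [[0,-0.006,-0.04,0,0],[0,0,0,0,0]],
])

```text
t: 4.05
eef_pos: [0.5496, 0.0204, 0.0529]
tool_rot: [0.001, 0.072, 0.997, 0.001]
contact_force: [1.0, 5.5, 3.8]
gripper_width: 0.002
grasp_force: 3.0
```

Emit:
servo_tool([
  [[0,-0.006,-0.04,0,0],[0,0,0,0,0]],
])

```text
t: 4.25
eef_pos: [0.5496, 0.0202, 0.0529]
tool_rot: [0.001, 0.071, 0.997, 0.002]
contact_force: [1.6, 8.8, 3.5]
gripper_width: 0.002
grasp_force: 4.7
```

Emit:
servo_tool([
  [[0,-0.006,-0.04,0,0],[0,0,0,0,0]],
])

```text
t: 4.45
eef_pos: [0.5501, 0.02, 0.053]
tool_rot: [0.001, 0.071, 0.997, 0.002]
contact_force: [3.1, 12.8, 0.5]
gripper_width: -0.0
grasp_force: 6.3
```

Emit:
servo_tool([
  [[0,0.05,0.35,0,0],[0,0.02,0.15,0.2,0],[0,0,0,0.9,0],[0,0,0,0.9,0],[0,0,0,0.9,0],[0,0,0,0.9,0],[0,0,0,0.9,0],[0,0,0,0.9,0],[0.8,-0.1,-0.9,0.6,0],[0.8,-0.1,-0.9,0.2,0],[0.8,-0.1,-0.9,0,0],[0.8,-0.1,-0.9,0,0],[0.8,-0.1,-0.9,0,0],[0.8,-0.1,-0.9,0,0],[0.8,0,0,0,0],[0.8,0,0,0,0]],
])

```text
t: 6.05
eef_pos: [0.5262, -0.1817, 0.3085]
tool_rot: [-0.0, 0.074, 0.997, -0.0]
contact_force: [0.7, -0.7, -0.7]
gripper_width: 0.801
grasp_force: 0.0
```

```bash
python3 - <<'E'
from h import *
o=bot.get_obs();print(o['t'],o['eef_pos'],o['q'].round(2))
im,d,c=cam('wrist');W=cloud(im,d,c);np.savez('w2.npz',im=im,d=d,W=W,T=c['view'],k=[c['fovy'],c['cx'],c['cy']])
cv2.imwrite('pics/w2.png',cv2.resize(im[...,::-1],(768,576),interpolation=cv2.INTER_CUBIC))
for n in('top','scene'):
    w=np.load(n+'.npz')['W'];m=(w[...,2]>.05)&(w[...,0]>.15)&(w[...,0]<.75)&(w[...,1]<-.2)&(w[...,1]>-.5)
    p=w[m];print(n)
    for x in np.arange(.15,.75,.1):
        for y in np.arange(-.5,-.2,.1):
            k=p[(abs(p[:,0]-x-.05)<.05)&(abs(p[:,1]-y-.05)<.05)]
            if len(k)>3: print(' x%.2f y%.2f n%d z %.2f-%.2f'%(x,y,len(k),k[:,2].min(),k[:,2].max()),end=';')
E
```

```text
6.05 [ 0.52624958 -0.18169252  0.30853673] [-0.23  0.25  0.54  1.8  -0.14  1.13  1.79]
top
 x0.15 y-0.50 n1065 z 0.21-0.79; x0.15 y-0.40 n868 z 0.16-0.81; x0.25 y-0.50 n520 z 0.27-0.62; x0.25 y-0.40 n1310 z 0.08-0.81; x0.25 y-0.30 n183 z 0.05-0.24; x0.35 y-0.50 n529 z 0.34-0.43; x0.35 y-0.40 n9 z 0.36-0.37; x0.45 y-0.50 n93 z 0.05-0.37; x0.45 y-0.40 n112 z 0.05-0.15; x0.45 y-0.30 n62 z 0.05-0.15; x0.55 y-0.50 n102 z 0.05-0.07; x0.55 y-0.40 n62 z 0.05-0.15;scene
 x0.15 y-0.50 n5008 z 0.20-0.81; x0.15 y-0.40 n1864 z 0.16-0.80; x0.25 y-0.50 n1442 z 0.17-0.63; x0.25 y-0.40 n2598 z 0.08-0.80; x0.25 y-0.30 n254 z 0.05-0.22; x0.35 y-0.50 n449 z 0.34-0.42; x0.45 y-0.50 n92 z 0.05-0.37; x0.45 y-0.40 n261 z 0.05-0.15; x0.45 y-0.30 n10 z 0.06-0.13; x0.55 y-0.50 n107 z 0.05-0.07; x0.55 y-0.40 n66 z 0.05-0.15;
```

View pics/w2.png

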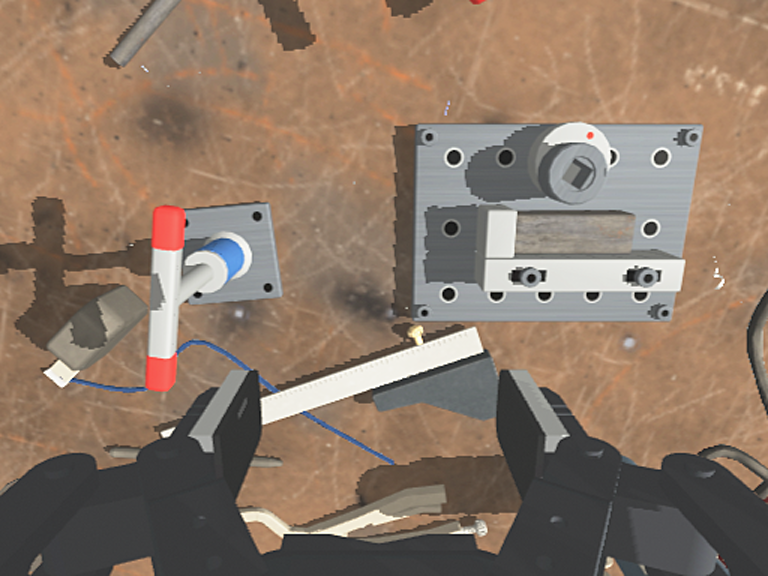

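The tube now sits against the stop block (gap closed at about (516,230)). The key's bar runs from (168,208) to (160,388), and the blue pipe is at (238,255). Now to measure the bar precisely.

```bash
python3 - <<'E'
from h import *
z=np.load('w2.npz');im,W=z['im'],z['W'];c=dict(view=z['T'],fovy=z['k'][0],cx=z['k'][1],cy=z['k'][2]);h=W[...,2]
hs=cv2.cvtColor(im,cv2.COLOR_RGB2HSV)
m=(h>.137)&(h<.155);m[:,:80]=0;m[:,150:]=0;m[:125]=0;m[270:]=0
ct=max(cv2.findContours(m.astype(np.uint8),0,1)[0],key=cv2.contourArea)
p=np.array([ray(u,v,np.nanmedian(h[m]),im,c)[:2] for u,v in ct[:,0]],np.float32)*1000
r=cv2.minAreaRect(p);print('bar',r,np.nanmedian(h[m]))
r=cv2.minAreaRect((W[m][:,:2]*1000).astype(np.float32));print('barcloud',r)
red=(hs[...,1]>150)&((hs[...,0]<8)|(hs[...,0]>172))&m
for k in (red[:200].copy(),):pass
a=W[:200][red[:200]].mean(0);b=W[200:][red[200:]].mean(0);print('reds',a,b,np.degrees(np.arctan2(*(b-a)[1::-1])),(a+b)/2)
col=(h>.064)&(h<.072);col[:,:120]=0;col[:,170:]=0;col[:140]=0;col[200:]=0;P=W[col];print('collar top',col.sum(),cv2.minEnclosingCircle((P[:,:2]*1000).astype(np.float32)))
ft=(h>.006)&(h<.014);ft[:,:90]=0;ft[:,190:]=0;ft[:130]=0;ft[205:]=0;ft=cv2.morphologyEx(ft.astype(np.uint8),2,np.ones((5,5)))>0
print('foot',cv2.minAreaRect((W[ft][:,:2]*1000).astype(np.float32)))
# tube check
a=np.radians(-8.5);Rj=np.array([[np.cos(a),-np.sin(a)],[np.sin(a),np.cos(a)]]);J=((W[...,:2]*1000-[540.6,-44.9])@Rj)
t=(h>.04)&(h<.049)&(abs(J[...,0])<17)&(J[...,1]>-45)&(J[...,1]<75);t=cv2.morphologyEx(t.astype(np.uint8),2,np.ones((5,5)))>0
print('tube',cv2.minAreaRect(J[t].astype(np.float32)))
hd=(h>.0585)&(h<.066)&(J[...,0]<-15);hd=cv2.morphologyEx(hd.astype(np.uint8),2,np.ones((3,3)))>0;print('head',cv2.minEnclosingCircle((W[hd][:,:2]*1000).astype(np.float32)))
E
```

```text
bar ((524.6962280273438, -306.99560546875), (17.077682495117188, 112.48658752441406), 71.99959564208984) 0.14542821660220087
barcloud ((524.7884521484375, -309.24627685546875), (16.02355194091797, 111.533935546875), 71.8731460571289)
reds [ 0.48301625 -0.2938382   0.14480352] [ 0.56717141 -0.32093587  0.14509477] -17.84837839956922 [ 0.52509383 -0.30738703  0.14494915]
collar top 449 ((525.3074951171875, -309.2345275878906), 15.88197135925293)
foot ((525.4609985351562, -308.4830322265625), (78.94921112060547, 80.00582885742188), 86.26402282714844)
tube ((0.45229148864746094, 7.889484405517578), (28.659805297851562, 88.60267639160156), 0.04235129803419113)
head ((496.6948547363281, -38.92778778076172), 21.349008560180664)
```

Emit:
servo_tool([
  [[0.8,0,-0.79,0,-0.35],[0.8,0,-0.79,0,-0.35],[0.8,-0.03,-0.79,0,-0.35],[0.8,0,-0.79,0,-0.35],[0.8,0,0,0,0],[0.8,0,0,0,0],[0.8,0,0,0,0]],
])

```text
t: 6.8
eef_pos: [0.5267, -0.3047, 0.3082]
tool_rot: [-0.0, 0.154, 0.988, 0.001]
contact_force: [-0.4, 0.6, -0.1]
gripper_width: 0.802
grasp_force: 0.0
```

Emit:
servo_tool([
  [[0.6,0,0,-0.8,0],[0.6,0,0,-0.8,0],[0.6,0,0,-0.8,0],[0.6,0,0,-0.8,0],[0.6,0,0,-0.8,0],[0.6,0,0,-0.16,0],[0.6,0,0,0,0],[0.6,0,0,0,0]],
])

```text
t: 7.6
eef_pos: [0.5271, -0.3068, 0.1437]
tool_rot: [0.001, 0.156, 0.988, -0.0]
contact_force: [-0.0, 0.1, 0.7]
gripper_width: 0.596
grasp_force: 0.0
```

Emit:
servo_tool([
  [[0.4,-0.05,-0.03,-0.04,0],[0.2,0,0,0,0],[0,0,0,0,0],[0,0,0,0,0],[0,0,0,0,0],[0,0,0,0,0],[0,0,0,0,0],[0,0,0,0,0]],
], newtons=80)

```text
t: 8.4
eef_pos: [0.5244, -0.3087, 0.1417]
tool_rot: [0.001, 0.156, 0.988, -0.0]
contact_force: [-0.5, 0.2, 6.9]
gripper_width: 0.148
grasp_force: 78.9
```

Emit:
servo_tool([
  [[0,0,0,0.3,0],[0,0,0,0.6,0],[0,0,0,0.6,0],[0,0,0,0.5,0],[0,0,0,0,0],[0,0,0,0,0]],
])

```text
t: 9.0
eef_pos: [0.5237, -0.3077, 0.2202]
tool_rot: [-0.0, 0.156, 0.988, 0.0]
contact_force: [-1.0, 0.4, -3.4]
gripper_width: 0.148
grasp_force: 78.5
```

Emit:
servo_tool([
  [[0,-0.09,0.84,0,-0.36],[0,-0.09,0.84,0,-0.36],[0,-0.09,0.84,0,-0.36],[0,-0.08,0.84,0,-0.36],[0,-0.08,0.84,0,-0.36],[0,-0.08,0.84,0,-0.35],[0,-0.08,0.84,0,-0.35],[0,-0.08,0.84,0,-0.35],[0,0,0,-0.4,0],[0,0,0,-0.4,0],[0,0,0,0,0],[0,0,0,0,0],[0,0,0,0,0]],
])

```text
t: 10.3
eef_pos: [0.4973, -0.0397, 0.1888]
tool_rot: [0.0, 0.322, 0.947, -0.0]
contact_force: [0.3, -0.1, -2.5]
gripper_width: 0.145
grasp_force: 78.5
```

```bash
python3 - <<'E'
from h import *
o=bot.get_obs();print(o['t'],o['eef_pos'],o['q'].round(2))
im,d,c=cam('wrist');W=cloud(im,d,c);np.savez('w3.npz',im=im,d=d,W=W,T=c['view'],k=[c['fovy'],c['cx'],c['cy']])
cv2.imwrite('pics/w3.png',cv2.resize(im[40:300,120:400][...,::-1],(646,600),interpolation=cv2.INTER_CUBIC))
h=W[...,2];m=(h>.0585)&(h<.065);m&=(abs(W[...,0]-.496)<.03)&(abs(W[...,1]+.038)<.03)
print('head',m.sum(),cv2.minEnclosingCircle((W[m][:,:2]*1000).astype(np.float32)))
m=(h>.072)&(h<.1)&(abs(W[...,0]-.496)<.04)&(abs(W[...,1]+.038)<.04)
print('drive',m.sum(),[np.percentile(W[m][:,i],[2,50,98]).round(4) for i in range(3)] if m.any() else '')
m=(h>.105)&(h<.118)&(abs(W[...,0]-.496)<.04)&(abs(W[...,1]+.038)<.04)
if m.any():print('collar',m.sum(),cv2.minEnclosingCircle((W[m][:,:2]*1000).astype(np.float32)))
E
```

```text
10.3 [ 0.49733899 -0.03969044  0.18877973] [-0.55  0.3   0.61  2.07 -0.23  0.84  1.11]
head 356 ((496.6901550292969, -38.722354888916016), 21.235898971557617)
drive 0 
collar 332 ((498.1349182128906, -41.035804748535156), 15.947400093078613)
```

View pics/w3.png

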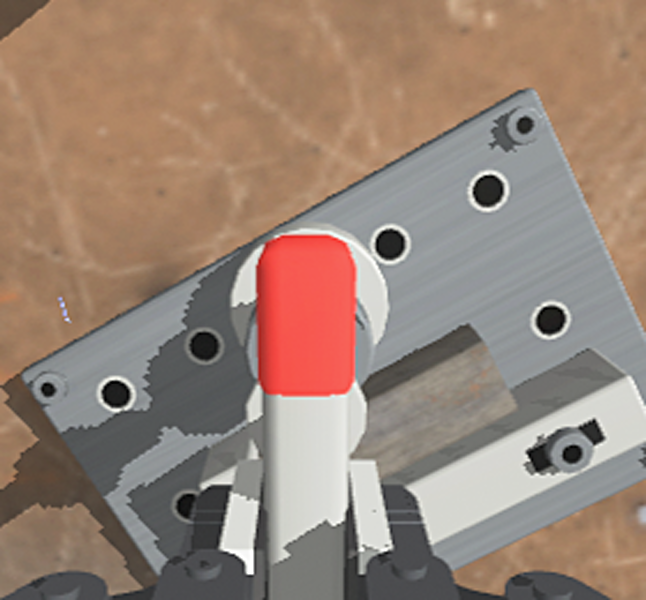

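The crop shows the key's red bar end above the cam head, with the collar at (308,415) roughly over it. The collar is about 1.4/2.3 mm off the head centre, so I'll shift and lower it gently.

Emit:
servo_tool([
  [[0,-0.025,0.045,0,0],[0,0,0,-0.2,0],[0,0,0,-0.2,0],[0,0,0,-0.1,0],[0,0,0,0,0],[0,0,0,0,0]],
])

```text
t: 10.95
eef_pos: [0.4961, -0.0376, 0.1683]
tool_rot: [-0.0, 0.322, 0.947, -0.0]
contact_force: [0.0, 0.1, -3.5]
gripper_width: 0.146
grasp_force: 78.7
```

Emit:
servo_tool([
  [[0,0,0,-0.1,0],[0,0,0,0,0]],
])

```text
t: 11.15
eef_pos: [0.496, -0.0374, 0.1642]
tool_rot: [-0.0, 0.322, 0.947, -0.0]
contact_force: [-0.5, -0.9, -3.8]
gripper_width: 0.149
grasp_force: 78.7
```

Emit:
servo_tool([
  [[0,0,0,-0.1,0],[0,0,0,0,0]],
])

```text
t: 11.35
eef_pos: [0.4959, -0.0374, 0.1601]
tool_rot: [-0.0, 0.322, 0.947, -0.0]
contact_force: [0.6, 0.3, -2.6]
gripper_width: 0.143
grasp_force: 78.7
```

Emit:
servo_tool([
  [[0,0,0,-0.1,0],[0,0,0,0,0]],
])

```text
t: 11.55
eef_pos: [0.4959, -0.0374, 0.1561]
tool_rot: [-0.0, 0.322, 0.947, -0.0]
contact_force: [0.3, 0.1, -3.3]
gripper_width: 0.147
grasp_force: 78.7
```

Emit:
servo_tool([
  [[0,0,0,-0.1,0],[0,0,0,0,0]],
])

```text
t: 11.75
eef_pos: [0.4959, -0.0374, 0.152]
tool_rot: [-0.0, 0.322, 0.947, -0.0]
contact_force: [0.1, 0.2, -2.8]
gripper_width: 0.149
grasp_force: 78.6
```

Emit:
servo_tool([
  [[0,0,0,-0.08,0],[0,0,0,0,0]],
])

```text
t: 11.95
eef_pos: [0.496, -0.0375, 0.149]
tool_rot: [-0.0, 0.322, 0.947, -0.0]
contact_force: [0.1, 0.2, -3.6]
gripper_width: 0.146
grasp_force: 78.6
```

```bash
python3 -c "
from station import bot
o=bot.get_obs();print(o['t'],o['eef_pos'],o['contact_force'],o['torque'],o['q'].round(2))"
```

```text
11.95 [ 0.49596299 -0.03748562  0.1489565 ] [ 0.05763443  0.24063172 -3.5646349 ] [ 0.004715   -0.00833637  0.05934038] [-0.52  0.37  0.57  2.1  -0.29  0.75  1.15]
```

Emit:
servo_tool([
  [[0,0,0,-0.03,-0.4],[0,0,0,0,-0.8],[0,0,0,0,-0.8],[0,0,0,0,-0.8],[0,0,0,0,0]],
])

```text
t: 12.45
eef_pos: [0.4962, -0.0372, 0.1481]
tool_rot: [-0.0, 0.476, 0.88, -0.0]
contact_force: [-0.2, 0.4, -3.2]
gripper_width: 0.15
grasp_force: 78.7
```

```bash
cat > s.py <<'E'
from station import bot
import numpy as np
o=bot.get_obs();r=o['tool_rot'];print(o['t'],o['eef_pos'].round(4),o['contact_force'].round(1),o['torque'].round(3),'yawY',np.degrees(2*np.arctan2(r[2],r[1])-np.pi/2).round(1),o['q'].round(2))
E
python3 s.py
```

```text
12.45 [ 0.4962 -0.0372  0.1481] [-0.2  0.4 -3.2] [0.163 0.029 0.09 ] yawY 33.2 [-0.58  0.38  0.66  2.1  -0.34  0.76  0.87]
```

Emit:
servo_tool([
  [[0,0,0,0,-0.7],[0,0,0,0,-0.7],[0,0,0,0,0]],
])

```text
t: 12.75
eef_pos: [0.4963, -0.0372, 0.1481]
tool_rot: [0.0, 0.547, 0.837, 0.0]
contact_force: [0.1, 1.5, -3.8]
gripper_width: 0.144
grasp_force: 78.6
```

```bash
python3 s.py
```

```text
12.75 [ 0.4963 -0.0372  0.1481] [ 0.1  1.5 -3.8] [ 0.306 -0.104  0.105] yawY 23.7 [-0.62  0.4   0.7   2.11 -0.37  0.76  0.73]
```

Emit:
servo_tool([
  [[0,0,0,0,-0.6],[0,0,0,0,-0.6],[0,0,0,0,0]],
])

```text
t: 13.05
eef_pos: [0.4964, -0.0371, 0.1481]
tool_rot: [0.0, 0.605, 0.796, 0.0]
contact_force: [1.3, 1.3, -4.3]
gripper_width: 0.147
grasp_force: 78.5
```

```bash
python3 s.py
```

```text
13.05 [ 0.4964 -0.0371  0.1481] [ 1.3  1.3 -4.3] [ 0.441 -0.3    0.115] yawY 15.5 [-0.64  0.41  0.74  2.11 -0.39  0.77  0.62]
```

Emit:
servo_tool([
  [[0,0.01,0.01,0,-0.6],[0,0.01,0.01,0,-0.6],[0,0,0,0,0]],
])

```text
t: 13.35
eef_pos: [0.4969, -0.0369, 0.1481]
tool_rot: [0.0, 0.661, 0.751, -0.0]
contact_force: [-0.7, 0.6, -2.3]
gripper_width: 0.148
grasp_force: 78.7
```

```bash
python3 s.py
```

```text
13.35 [ 0.4969 -0.0369  0.1481] [-0.7  0.6 -2.3] [0.036 0.092 0.117] yawY 7.3 [-0.67  0.42  0.78  2.11 -0.42  0.77  0.5 ]
```

Emit:
servo_tool([
  [[0,0.01,0,0,-0.6],[0,0,0,0,-0.6],[0,0,0,0,0]],
])

```text
t: 13.65
eef_pos: [0.4971, -0.0368, 0.1481]
tool_rot: [-0.0, 0.713, 0.701, -0.0]
contact_force: [-0.9, 0.4, -2.6]
gripper_width: 0.152
grasp_force: 78.9
```

```bash
python3 s.py
```

```text
13.65 [ 0.4971 -0.0368  0.1481] [-0.9  0.4 -2.6] [0.028 0.229 0.123] yawY -1.0 [-0.7   0.43  0.82  2.11 -0.45  0.78  0.38]
```

Emit:
servo_tool([
  [[0,0,0,0,-0.6],[0,-0.01,0,0,-0.6],[0,0,0,0,0]],
])

```text
t: 13.95
eef_pos: [0.4971, -0.0368, 0.1481]
tool_rot: [0.0, 0.762, 0.648, -0.0]
contact_force: [-0.1, 0.1, -4.5]
gripper_width: 0.15
grasp_force: 78.7
```

```bash
python3 s.py
```

```text
13.95 [ 0.4971 -0.0368  0.1481] [-0.1  0.1 -4.5] [-0.031 -0.11   0.213] yawY -9.2 [-0.73  0.44  0.86  2.11 -0.48  0.79  0.27]
```

Emit:
servo_tool([
  [[0,0,0,0,-0.4],[0,0,0,0,0],[0,0,0,0,0]],
])

```text
t: 14.25
eef_pos: [0.4971, -0.0368, 0.1481]
tool_rot: [0.0, 0.777, 0.63, 0.0]
contact_force: [0.5, -1.4, -4.9]
gripper_width: 0.147
grasp_force: 78.5
```

```bash
python3 s.py
```

```text
14.25 [ 0.4971 -0.0368  0.1481] [ 0.5 -1.4 -4.9] [-0.076 -0.218  0.197] yawY -12.0 [-0.74  0.45  0.87  2.11 -0.49  0.79  0.23]
```

Emit:
servo_tool([
  [[0,0.01,0,0,-0.4],[0,0,0,0,0]],
])

```text
t: 14.45
eef_pos: [0.4973, -0.0368, 0.1481]
tool_rot: [-0.0, 0.792, 0.61, -0.0]
contact_force: [0.2, -0.0, -4.1]
gripper_width: 0.146
grasp_force: 78.7
```

```bash
python3 s.py
```

```text
14.45 [ 0.4973 -0.0368  0.1481] [ 0.2 -0.  -4.1] [-0.111 -0.039  0.134] yawY -14.8 [-0.74  0.46  0.88  2.11 -0.5   0.79  0.19]
```

Emit:
servo_tool([
  [[0,0,0,0,-0.4],[0,0,0,0,-0.3],[0,0,0,0,0]],
])

```text
t: 14.75
eef_pos: [0.4973, -0.0367, 0.1481]
tool_rot: [0.0, 0.818, 0.576, -0.0]
contact_force: [0.7, -0.6, -3.1]
gripper_width: 0.15
grasp_force: 78.7
```

```bash
python3 s.py
```

```text
14.75 [ 0.4973 -0.0367  0.1481] [ 0.7 -0.6 -3.1] [-0.137 -0.006  0.204] yawY -19.7 [-0.76  0.47  0.91  2.11 -0.51  0.8   0.12]
```

Emit:
servo_tool([
  [[0,0,0,0,-0.4],[0,0,0,0,-0.3],[0,0,0,0,0]],
])

```text
t: 15.05
eef_pos: [0.4974, -0.0368, 0.1481]
tool_rot: [0.0, 0.841, 0.541, -0.0]
contact_force: [0.4, -1.1, -4.8]
gripper_width: 0.149
grasp_force: 78.6
```

```bash
python3 s.py
```

```text
15.05 [ 0.4974 -0.0368  0.1481] [ 0.4 -1.1 -4.8] [-0.19  -0.091  0.145] yawY -24.5 [-0.77  0.48  0.93  2.11 -0.53  0.81  0.06]
```

Emit:
servo_tool([
  [[0,0,0,0,-0.4],[0,0,0,0,-0.4],[0,0,0,0,0]],
])

```text
t: 15.35
eef_pos: [0.4975, -0.0368, 0.1481]
tool_rot: [0.0, 0.866, 0.5, -0.0]
contact_force: [0.1, -0.8, -4.4]
gripper_width: 0.144
grasp_force: 78.6
```

```bash
python3 s.py
```

```text
15.35 [ 0.4975 -0.0368  0.1481] [ 0.1 -0.8 -4.4] [-0.311 -0.136  0.177] yawY -30.0 [-0.79  0.49  0.95  2.11 -0.55  0.81 -0.02]
```

Emit:
servo_tool([
  [[0,0,-0.01,0,-0.4],[0,0,-0.01,0,-0.4],[0,0,0,0,0]],
])

```text
t: 15.65
eef_pos: [0.4975, -0.0372, 0.1481]
tool_rot: [-0.0, 0.889, 0.458, 0.0]
contact_force: [-0.2, 0.8, -4.1]
gripper_width: 0.143
grasp_force: 78.6
```

```bash
python3 s.py
```

```text
15.65 [ 0.4975 -0.0372  0.1481] [-0.2  0.8 -4.1] [ 0.086 -0.142  0.203] yawY -35.4 [-0.8   0.5   0.98  2.11 -0.58  0.82 -0.09]
```

Emit:
servo_tool([
  [[0,0,0,0,-0.4],[0,0,0,0,-0.4],[0,0,0,0,0]],
])

```text
t: 15.95
eef_pos: [0.4975, -0.0372, 0.1481]
tool_rot: [0.0, 0.91, 0.415, 0.0]
contact_force: [1.0, -0.0, -4.4]
gripper_width: 0.148
grasp_force: 78.6
```

```bash
python3 s.py
```

```text
15.95 [ 0.4975 -0.0372  0.1481] [ 1.  -0.  -4.4] [ 0.127 -0.241  0.184] yawY -40.9 [-0.82  0.51  1.    2.11 -0.6   0.83 -0.16]
```

Emit:
servo_tool([
  [[0,0,0,0,-0.4],[0,0,0,0,-0.4],[0,0,0,0,0]],
])

```text
t: 16.25
eef_pos: [0.4976, -0.0373, 0.1481]
tool_rot: [0.0, 0.929, 0.371, 0.0]
contact_force: [1.7, -0.5, -5.3]
gripper_width: 0.148
grasp_force: 78.6
```

```bash
python3 s.py
```

```text
16.25 [ 0.4976 -0.0373  0.1481] [ 1.7 -0.5 -5.3] [ 0.118 -0.312  0.228] yawY -46.4 [-0.83  0.53  1.03  2.11 -0.62  0.84 -0.24]
```

Emit:
servo_tool([
  [[0,0.01,0,0,-0.3],[0,0,0,0,-0.3],[0,0,0,0,0]],
])

```text
t: 16.55
eef_pos: [0.4978, -0.0374, 0.1481]
tool_rot: [0.0, 0.942, 0.337, -0.0]
contact_force: [0.1, 0.8, -3.4]
gripper_width: 0.145
grasp_force: 78.8
```

```bash
python3 s.py
```

```text
16.55 [ 0.4978 -0.0374  0.1481] [ 0.1  0.8 -3.4] [ 0.142 -0.107  0.597] yawY -50.7 [-0.85  0.54  1.05  2.11 -0.64  0.85 -0.29]
```

Tightened, at about 0.6 N m. I'll hold to check it.

Emit:
servo_tool([
  [[0,0,0,0,0],[0,0,0,0,0],[0,0,0,0,0]],
])

```text
t: 16.85
eef_pos: [0.4978, -0.0374, 0.1481]
tool_rot: [-0.0, 0.942, 0.337, 0.0]
contact_force: [0.2, -0.1, -4.3]
gripper_width: 0.149
grasp_force: 78.8
```

```bash
python3 s.py
```

```text
16.85 [ 0.4978 -0.0374  0.1481] [ 0.2 -0.1 -4.3] [ 0.171 -0.143  0.546] yawY -50.6 [-0.84  0.54  1.05  2.11 -0.64  0.85 -0.29]
```

Emit:
servo_tool([
  [[0,0,0,0,0.3],[0,0,0,0,0.25],[0,0,0,0,0]],
])

```text
t: 17.15
eef_pos: [0.4977, -0.0375, 0.1481]
tool_rot: [-0.0, 0.93, 0.368, 0.0]
contact_force: [0.7, 1.2, -4.3]
gripper_width: 0.141
grasp_force: 78.6
```

```bash
python3 s.py
```

```text
17.15 [ 0.4977 -0.0375  0.1481] [ 0.7  1.2 -4.3] [ 0.189 -0.126  0.052] yawY -46.8 [-0.83  0.53  1.03  2.11 -0.62  0.84 -0.24]
```

Emit:
servo_tool([
  [[0,0,0,0.1,0],[0,0,0,0.1,0],[0,0,0,0.2,0],[0,0,0,0.2,0],[0,0,0,0.2,0],[0,0,0,0.3,0],[0,0,0,0.4,0],[0,0,0,0.4,0],[0,0,0,0,0]],
])

```text
t: 18.05
eef_pos: [0.4991, -0.0379, 0.2264]
tool_rot: [0.0, 0.93, 0.367, 0.002]
contact_force: [0.7, 0.3, -3.4]
gripper_width: 0.145
grasp_force: 79.8
```

Emit:
servo_tool([
  [[0,0.033,-0.34,0,0.865],[0,0.033,-0.34,0,0.865],[0,0.033,-0.34,0,0.865],[0,0.033,-0.34,0,0.865],[0,0.033,-0.34,0,0.865],[0,0.033,-0.34,0,0.865],[0,0.033,-0.34,0,0.865],[0,0.033,-0.34,0,0.865],[0,0.033,-0.34,0,0.865],[0,0.033,-0.34,0,0.865],[0,0.033,-0.34,0,0.865],[0,0.033,-0.34,0,0.865],[0,0.033,-0.34,0,0.865],[0,0.033,-0.34,0,0.865],[0,0.033,-0.34,0,0.865],[0,0.033,-0.34,0,0.865],[0,0.033,-0.34,0,0.865],[0,0.033,-0.34,0,0.865],[0,0.033,-0.34,0,0.865],[0,0.033,-0.34,0,0.865]],
])

```text
t: 20.05
eef_pos: [0.5237, -0.31, 0.2234]
tool_rot: [-0.001, 0.154, 0.988, 0.0]
contact_force: [-1.0, -0.4, -3.2]
gripper_width: 0.145
grasp_force: 79.7
```

Emit:
servo_tool([
  [[0,0,0,0,0],[0,0,0,0,0]],
])

```text
t: 20.25
eef_pos: [0.5237, -0.3093, 0.2236]
tool_rot: [-0.001, 0.158, 0.987, 0.0]
contact_force: [1.1, 0.2, -3.8]
gripper_width: 0.148
grasp_force: 79.7
```

```bash
python3 s.py; python3 - <<'E'
from h import *
im,d,c=cam('wrist');W=cloud(im,d,c);np.savez('w4.npz',im=im,d=d,W=W,T=c['view'],k=[c['fovy'],c['cx'],c['cy']])
h=W[...,2];b=(abs(W[...,0]-.525)<.05)&(abs(W[...,1]+.308)<.05)
for l,lo,hi in(('collar',.135,.152),('rim',.057,.067),('foot',.006,.014)):
    m=b&(h>lo)&(h<hi);print(l,m.sum(),cv2.minEnclosingCircle((W[m][:,:2]*1000).astype(np.float32)) if m.any() else '',cv2.minAreaRect((W[m][:,:2]*1000).astype(np.float32)) if m.any() else '')
cv2.imwrite('pics/w4.png',cv2.resize(im[...,::-1],(768,576),interpolation=cv2.INTER_CUBIC))
E
```

```text
20.25 [ 0.5237 -0.3093  0.2236] [ 1.1  0.2 -3.8] [-0.007 -0.003 -0.017] yawY 71.9 [ 0.01  0.44  0.57  1.78 -0.28  1.    1.94]
collar 332 ((524.5570678710938, -310.2167663574219), 15.96842098236084) ((524.9342651367188, -310.2925720214844), (30.86351203918457, 19.62769889831543), 71.29646301269531)
rim 0  
foot 3438 ((525.1231689453125, -309.7110595703125), 55.290828704833984) ((525.242919921875, -309.5924377441406), (80.2614517211914, 79.8101806640625), 86.32667541503906)
```

View pics/w4.png

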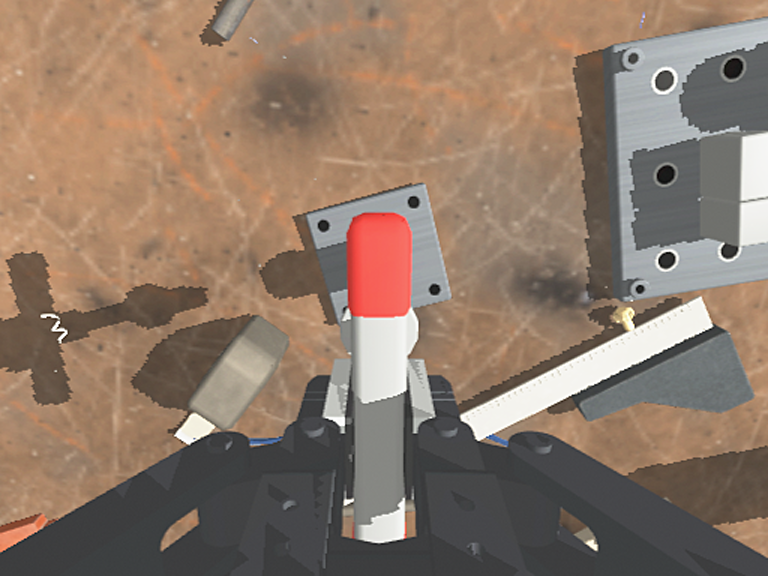

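The key hangs above the holder foot (collar near (378,330)), 0.6 mm off in x and y. This agrees with the recorded pickup pose, so I'll lower it.

Emit:
servo_tool([
  [[0,0.015,0.015,0,0],[0,0,0,-0.4,0],[0,0,0,-0.4,0],[0,0,0,-0.3,0],[0,0,0,-0.1,0],[0,0,0,-0.1,0],[0,0,0,-0.1,0],[0,0,0,0,0]],
])

```text
t: 21.1
eef_pos: [0.5248, -0.3088, 0.168]
tool_rot: [-0.0, 0.156, 0.988, 0.0]
contact_force: [-0.1, -0.4, -3.0]
gripper_width: 0.149
grasp_force: 79.7
```

Emit:
servo_tool([
  [[0,0,0,-0.1,0],[0,0,0,-0.1,0],[0,0,0,0,0]],
])

```text
t: 21.4
eef_pos: [0.5245, -0.3087, 0.1596]
tool_rot: [-0.0, 0.156, 0.988, 0.0]
contact_force: [-0.4, -0.4, -2.6]
gripper_width: 0.146
grasp_force: 79.7
```

Emit:
servo_tool([
  [[0,0,0,-0.15,0],[0,0,0,-0.15,0],[0,0,0,-0.08,0],[0,0,0,0,0],[0,0,0,0,0]],
])

```text
t: 21.9
eef_pos: [0.5248, -0.3089, 0.1448]
tool_rot: [-0.0, 0.156, 0.988, -0.0]
contact_force: [0.6, -0.4, -2.8]
gripper_width: 0.15
grasp_force: 79.8
```

Emit:
servo_tool([
  [[0,0,0,-0.03,0],[0,0,0,-0.02,0],[0,0,0,0,0]],
])

```text
t: 22.2
eef_pos: [0.5248, -0.3089, 0.1429]
tool_rot: [0.0, 0.156, 0.988, 0.0]
contact_force: [0.5, -0.1, -3.6]
gripper_width: 0.15
grasp_force: 79.8
```

Emit:
servo_tool([
  [[0,0,0,-0.03,0],[0,0,0,0,0]],
])

```text
t: 22.4
eef_pos: [0.5249, -0.309, 0.1418]
tool_rot: [0.0, 0.156, 0.988, -0.0]
contact_force: [0.5, 0.2, -3.1]
gripper_width: 0.148
grasp_force: 79.9
```

Emit:
servo_tool([
  [[0.2,0,0,0,0],[0.3,0,0,0,0],[0.5,0,0,0,0],[0.6,0,0,0,0],[0.6,0,0,0,0]],
])

```text
t: 22.9
eef_pos: [0.5249, -0.3089, 0.1418]
tool_rot: [0.0, 0.156, 0.988, -0.0]
contact_force: [-0.2, -0.6, -0.9]
gripper_width: 0.605
grasp_force: 0.0
```

Emit:
servo_tool([
  [[0.6,0,0,0.3,0],[0.6,0,0,0.6,0],[0.6,0,0,0.9,0],[0.6,0,0,0.9,0],[0.6,0,0,0.9,0],[0.6,0,0.8,0.5,0],[0.6,0,0.8,0,0],[0.6,0,0.8,0,0],[0.6,0,0.8,0,0],[0.6,0,0,0,0],[0.6,0,0,0,0]],
])

```text
t: 24.0
eef_pos: [0.5249, -0.1805, 0.3065]
tool_rot: [0.0, 0.155, 0.988, 0.0]
contact_force: [0.4, -1.2, 0.7]
gripper_width: 0.602
grasp_force: 0.0
```

```bash
python3 s.py; python3 - <<'E'
from h import *
im,d,c=cam('wrist');W=cloud(im,d,c);h=W[...,2]
b=(abs(W[...,0]-.525)<.08)&(abs(W[...,1]+.308)<.05)
for l,lo,hi in(('bar',.135,.155),('collar',.064,.072)):
    m=b&(h>lo)&(h<hi);p=(W[m][:,:2]*1000).astype(np.float32);print(l,m.sum(),np.median(h[m]),cv2.minEnclosingCircle(p),cv2.minAreaRect(p))
a=np.radians(-8.5);Rj=np.array([[np.cos(a),-np.sin(a)],[np.sin(a),np.cos(a)]]);J=((W[...,:2]*1000-[540.6,-44.9])@Rj)
t=(h>.04)&(h<.049)&(abs(J[...,0])<19)&(J[...,1]>-45)&(J[...,1]<75);t=cv2.morphologyEx(t.astype(np.uint8),2,np.ones((5,5)))>0
print('tube',cv2.minAreaRect(J[t].astype(np.float32)))
cv2.imwrite('pics/w5.png',cv2.resize(im[...,::-1],(768,576),interpolation=cv2.INTER_CUBIC))
E
```

```text
24.0 [ 0.5249 -0.1805  0.3065] [ 0.4 -1.2  0.7] [-0.037  0.011  0.024] yawY 72.1 [-0.25  0.25  0.57  1.81 -0.15  1.12  1.63]
bar 2345 0.14535356320513437 ((526.00341796875, -307.23968505859375), 55.76097869873047) ((525.4718017578125, -308.86846923828125), (14.913678169250488, 111.22862243652344), 71.9228286743164)
collar 431 0.067784417275632 ((525.7295532226562, -309.810302734375), 16.203107833862305) ((525.2034912109375, -308.3397521972656), (31.169628143310547, 28.778579711914062), 28.994375228881836)
tube ((2.592775344848633, 7.4280853271484375), (89.15191650390625, 30.62539291381836), 89.99889373779297)
```

View pics/w5.png

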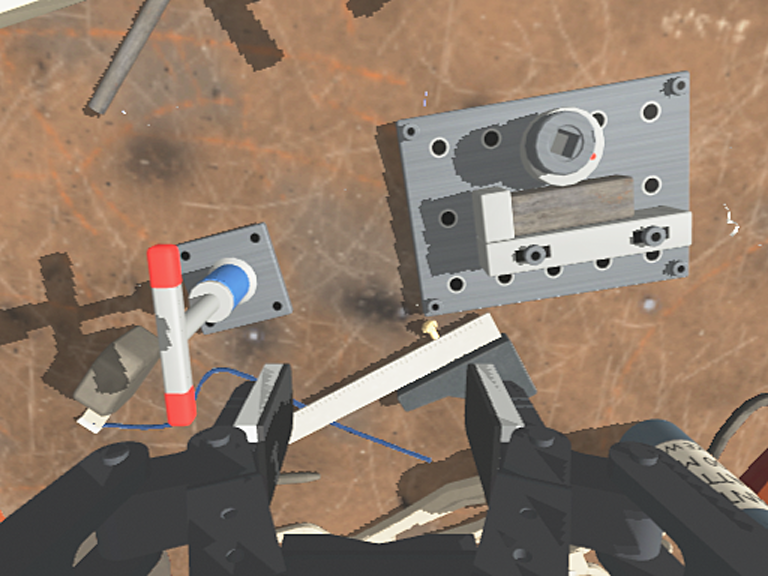

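The key stands in its holder, with its bar from (163,250) to (180,420) and its collar at rim height. The tube is against the stop and the fence, with the cam turned onto it at about (565,145). Handing in.

```bash
python3 -c "
from station import bot
print(bot.hand_in())"
```

```text
the job is handed in; nothing more can be done
None
```

The job is handed in: the tube sits against the end stop and is clamped to the fence (about 0.55–0.6 N m felt at the key), and the key is back upright in its holder; no verdict was returned at hand-in.

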